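# Clear the strop block and draw out the gouge drawer

## Robot

A 6-joint arm with a two-finger parallel gripper is mounted at the origin on the work surface. World frame = base frame: x ahead of the robot, y to its left, z up, the work surface at z = 0. Lengths are in mm, angles in rad, forces in N, time in s.
With the tool pointing down it reaches from about 275 to 750 mm from the base axis. Payload 10.2 kg.
Tool frame: the origin (TCP) lies midway between the tips of the shut fingers; the grasp point (between the pads) lies 19 mm behind it; z points along the fingers, y is the line along which they close (so a half turn about z gives the same grasp; the last joint's range is limited). The gripper opens to 85 mm and grips with 20 to 120 N. Pads are 22 mm wide; open, the fingers measure 114 mm over their backs; the gripper's body (76 mm by 85 mm) begins 54 mm behind the grasp point. The pads swing forward as they close: fully open they stand 13 mm farther back than shut.
Start: joints at [-1.336, 0.313, 1.498, -0, 1.331, -0.223], TCP at [232.026, -470.951, 231.294] pointing down, gripper open.
Joint ranges: [-2.94, 2.94], [-0.97, 2.17], [0.19, 2.56], [-1.23, 4.37], [0.02, 3.11], [-2.88, 2.88]. Speed limits (rad/s): [2.39, 2.39, 3.01, 3.14, 3.14, 3.14].

## Interface

Orientations are given as a unit quaternion [w, x, y, z].
In Python, from rig import sense, capture, finish_job, find_in, place_of gives the robot as it stands. The module is installed in compiled form; this text tells all that it offers.
- The arm moves only by the shell command python3 -m jog 'ROWS' [FORCE]. ROWS is JSON, a list of rows, each an object of numbers: "tx", "ty", "tz": the shift along the tool's x, y, z in mm; "ax", "ay", "az": the turn, a rotation vector about the tool's x, y, z in rad; "jaw": the closure, from -1 (fully open) to 1 (shut), so that 0 is half open. In form: [{"tx": .., "ty": .., "tz": .., "ax": .., "ay": .., "az": .., "jaw": ..}, ...]. A call has 1 to 5 rows; each row shifts and turns the commanded pose from where the row before left it, along the tool's axes as they then stand; what a row does not reach is not made up. A row lasts 1/8 s, in which the tool goes at most 62.5 mm and 10.7 degrees, less where a joint would pass 70% of its speed; a pose out of reach is approached as far as the arm can. A call with a gripper value outside its range is refused whole. The fingers move at their own pace and stop on an object; FORCE is the grip in N (left out, the last holds). Time passes only in rows, so rows that do not move let the fingers close. It gives the time, the measured TCP pose, the force, the opening and the grip force at its end, in the units of the state.
- sense(): the state, without advancing time (a new reading comes with each control period).
- capture(name): name is "side" or "top" or "wrist"; returns a dict with "color" (480x640x3 uint8, red, green, blue), "depth" (480x640 float32, mm along the optical axis (not along the pixel's ray), 0 where there is no reading), "fx", "fy", "cx", "cy" (pixels), "k1" (the pictures are not rectified: a ray, as slopes to the right and down, at radius r is drawn at 1 + k1 r^2 times it, then the intrinsics apply), "camera_from_world" (4x4, takes a point from world to camera coordinates); the wrist camera has in their place "mount" (4x4, takes a point from camera to tool coordinates, whose origin is the TCP and whose axes are the flange's). Camera axes: x right, y up, looking along -z (the intrinsics and any distortion apply to the point x, -y, -z); pixel columns grow to the right and rows downward; lengths in mm; the calibration is good to about 2 mm. A picture is of the moment at which its call begins: read the wrist's pose just before it.
- finish_job(): hands the job in; it is judged then, once.
Trained networks look in the newest picture that a camera, given by its name, has taken for a name from the list of things; names that differ only in an ending like _2 or _b are one class to them, and where a whole thing is asked for, a point or a joint stands for the part that bears it (a point fixed in the world has none). Each returns a list of dicts, best first, with "conf" (0 to 1); they miss things now and then, are a little off and sometimes report something else, mostly with a low value. They report only what shows in the picture. A call takes as long as a camera call. They do not tell look-alikes from the thing itself.
- find_in(query, camera): "centre" ([column, row] in pixels, amid what is visible of it).
- place_of(query, camera): "centre" ([column, row] in pixels: a listed point, or the origin of a listed thing).
The state is a dict: "time_s": time; "joints": joint angles; "dq": joint speeds; "tau": joint torques, N m; "eef_pos": TCP position; "ee_rot": TCP orientation; "force": force on the tool from outside, world axes, zero at the start; "wrist_torque": the same for the moment, N m; "grip_width": opening from 0.0 (shut) to 1.0 (fully open); "grip_force": force on a finger pad.
Only numpy, scipy, OpenCV 4.12 (cv2) and the standard library are available. Lean on these libraries where they do the work, as an engineer would, in place of code of your own. Each camera call takes 0.05 s, during which the arm holds its last target. There are 200 camera calls.

## Task

Get at the gouges: with your fingertips push the leather-topped strop block sideways along the bench until it is out of the way of the gouge chest's drawer (the chest with one wide drawer). Then hook a fingertip behind the raised lip of that drawer's front and draw the drawer all the way out to its stop, without running it into the block. Pick nothing up, leave the other chest's two drawers shut and everything else where it is, and finish with the hand clear.

Things in the scene. Friction and masses are not known exactly. Their poses are not given: they have to be found in the camera images.
- gouge_chest: low wooden chest with ONE wide drawer, fixed, beside the slip-stone chest in either order. Carcass 240 deep (x) x 180 wide (y) x 50 mm high, flat closed top. Origin: centre of its underside; -x points out of the drawer front, towards the robot. Drawer front 172 mm wide, centred at y = 0, outer face at x = -134 mm shut, -264 mm fully out.
- gouge_lip (a point): centre of the rear top edge of the raised lip on the gouge drawer's front; moves with the drawer, at chest x = -120 mm when shut. The lip: 110 mm wide (chest y), 12 mm thick, stands 16 mm above the chest's bare flat top, top edge 66 mm above the bench. Behind it means on its chest +x side. Drawn out, the space behind it is open down to gouge handles 37 mm above the bench.
- gouge_drawer (a joint): how far the gouge drawer is drawn out, in m: 0 shut, 0.13 at its stop; grows as it moves along the chest's -x. It runs stiffly on wooden runners (about 2 to 3 N) and stays where it is left.
- strop: strop block lying flat on the bench before the gouge drawer, roughly along its direction: wooden board with brown leather top, 150 long (its x) x 55 wide (its y) x 28 mm high, about 0.3 kg. Origin: centre of its underside. To its right (chest -y side) at least 150 mm of bench is free; a palm gouge lies to its left.
- slip_chest: the other low wooden chest, fixed, same carcass size (240 x 180 x 50 mm) and same raised lips, but with TWO narrow drawers side by side. Origin: centre of its underside, front towards its -x.
- slip_drawer_l (a joint): left narrow drawer of the slip-stone chest, m drawn out; 0 shut. To be left shut.
- slip_drawer_r (a joint): right narrow drawer of the slip-stone chest, m drawn out; 0 shut. To be left shut.
- gouge: a palm gouge lying on the bench to the left of the strop block (octagonal wooden handle 22 mm thick, steel blade; 215 mm long, along its x). Bystander. Origin: on the bench under the front end of the handle.
- mallet: a round carver's mallet, turned from one piece of wood, standing on its 92 mm head at the right, 250 mm tall. Bystander. Origin: centre of its underside.
- blank: a half-carved wooden spoon blank, 130 x 50 x 34 mm, at the left. Bystander. Origin: centre of its underside.
- stone: a bench stone in a dark wooden holder, 150 x 70 x 40 mm, at the left. Bystander. Origin: centre of its underside.
- oil: an amber bottle of honing oil, 56 mm across, 130 mm tall, left of the chests. Bystander. Origin: centre of its underside.
- compound_bar: a bar of honing compound, 75 x 30 x 22 mm, lying on top of the slip-stone chest near its middle. Bystander. Origin: centre of its underside.
- pencil: a flat carpenter's pencil, 180 x 14 x 7 mm, on the bench at the front left. Bystander. Origin: centre of its underside.
- brush: a bench brush lying at the front right. Bystander. Origin: centre of its underside.
Mind the look-alikes: they are no part of the job. Leave any blue or purple look-alike of the strop alone.

How it is judged (in metres and radians):
On the way, in this order (a step that is already met when the one before it is completed fails the run):
1. the strop block lies to one side of the gouge drawer's path, the drawer still shut ((y of strop in the frame of gouge_chest below -0.11 m or y of strop in the frame of gouge_chest above 0.11 m) and value of joint gouge_drawer below 0.02 m), for 0.2 s.
2. the gouge drawer is drawn out to its stop (value of joint gouge_drawer above 0.122 m), for 0.2 s.
At the end, for the whole second after the job is handed in: The gouge drawer stands within 8 mm of its stop (drawn out more than 122 mm), at rest; the strop block lies flat and still on the bench beside the drawer, its centre more than 110 mm to the left or right of the drawer's centre line; both narrow drawers are shut within 10 mm (value of joint gouge_drawer above 0.122 m and velocity of joint gouge_drawer below 0.01 m/s and (y of strop in the frame of gouge_chest below -0.11 m or y of strop in the frame of gouge_chest above 0.11 m) and height (world z) of strop below 0.004 m and linear speed of strop below 0.01 m/s and value of joint each of slip_drawer_l, slip_drawer_r below 0.01 m); the robot touches nothing.
It fails at once if the strop block is lifted or tipped (height (world z) of strop above 0.012 m or angle between strop's own z axis and vertical above 0.2 rad).
It fails at once if the drawer or its chest runs into the strop block (contact force between strop and gouge_chest above 0.5 N).
It fails at once if a drawer of the slip-stone chest is drawn out (value of joint any of slip_drawer_l, slip_drawer_r above 0.015 m).
It fails at once if a bystander is moved by more than 20 mm (distance of any of gouge, mallet, blank, stone, oil, compound_bar, pencil, brush from where it was at the start of the episode above 0.02 m).
It also fails if it takes over 45 s, if anything falls off the work surface, if the arm or the gripper's body presses on something with over 40 N, if the wrist force passes 120 N, or if a joint passes its speed limit or range.

## Working session

There is one attempt and no reset: what is moved stays moved. The work goes in short steps, Python scripts to look and compute and a shell command to move; the robot and the scene stay as the last step left them, time stands still between calls to the robot, and variables do not carry over. Pictures are saved under pics/ and viewed, at most 10 in all, crops included, and the job is handed in when it is done.

```bash
mkdir -p pics
cat > h.py <<'E'
import numpy as np, cv2
from rig import sense, capture, finish_job, find_in, place_of
from scipy.spatial.transform import Rotation as R
def cam2w(c):
    return np.linalg.inv(np.array(c["camera_from_world"]))
def ray(c,u,v):
    d=np.array([(u-c["cx"])/c["fx"],(v-c["cy"])/c["fy"]]); s=d.copy()
    for _ in range(10): s=d/(1+c["k1"]*(s@s))
    return np.array([s[0],-s[1],-1.])
def at_z(c,u,v,z):
    T=cam2w(c); o=T[:3,3]; r=T[:3,:3]@ray(c,u,v); return o+r*(z-o[2])/r[2]
def by_depth(c,u,v):
    D=c["depth"][int(v)-2:int(v)+3,int(u)-2:int(u)+3]; d=np.median(D[D>0]) if (D>0).any() else np.nan
    T=cam2w(c); return T[:3,3]+T[:3,:3]@(ray(c,u,v)*d)
E
python3 - <<'E'
from h import *
np.set_printoptions(precision=1,suppress=True)
for cam in ["top","side"]:
    c=capture(cam); cv2.imwrite(f"pics/{cam}0.png",c["color"][:,:,::-1])
    print(cam, cam2w(c)[:3,3])
    for q in ["gouge_chest","gouge_lip","strop","slip_chest","gouge","mallet","stone","brush","compound_bar"]:
        for f in (find_in,place_of):
            for r in f(q,cam)[:3]:
                u,v=r["centre"]; print(q,f.__name__,round(r["conf"],2),np.round([u,v]),by_depth(c,u,v) if 3<u<636 and 3<v<476 else "")
print(sense()["time_s"])
E
```

```text
top [ 310.4  -33.6 1355.9]
gouge_chest call 0.69 [368. 129.] [ 770.1 -154.5   50.5]
gouge_chest call 0.58 [367. 129.] [ 770.1 -153.7   50.4]
gouge_lip call 0.62 [365. 174.] [ 649.  -148.1   59.7]
gouge_lip call 0.95 [366. 166.] [ 672.1 -151.    50.3]
gouge_lip call 0.41 [133. 230.] [494.7 440.8  22.4]
strop call 0.69 [215. 311.] [295.5 216.9  27.5]
strop call 0.66 [363. 236.] [ 494.6 -148.5   29.3]
strop call 0.58 [399. 316.] [ 296.9 -241.7   27.8]
strop call 0.85 [364. 236.] [ 495.4 -149.8   29.4]
strop call 0.79 [218. 313.] [291.5 209.2  26.5]
strop call 0.7 [455. 348.] [ 219.4 -380.7   29.9]
slip_chest call 0.96 [256. 128.] [758.3 130.   70.9]
slip_chest call 0.69 [254. 128.] [756.3 134.7  71. ]
slip_chest call 0.65 [492. 199.] [ 580.5 -451.7  112.7]
gouge call 0.59 [277. 251.] [451.4  70.1  20.5]
gouge call 0.59 [275. 237.] [489.   76.    0.7]
mallet call 0.72 [498. 188.] [ 602.7 -461.1  132.4]
mallet call 0.91 [489. 197.] [ 587.1 -446.3  109.7]
mallet call 0.17 [147. 165.] [662.  410.6  40.9]
stone call 0.74 [144. 165.] [662.3 419.5  40. ]
stone call 0.88 [143. 166.] [660.4 420.
[... 1042 characters left out ...]
335. 278.] [460.6  75.8  19.5]
gouge call 0.61 [324. 280.] [485.7  75.6  10.9]
mallet call 0.95 [310. 154.] [ 589.8 -442.6  111.3]
mallet call 0.18 [273. 219.] [ 650.2 -125.    47.8]
mallet call 0.78 [307. 177.] [ 599.7 -435.4   31.6]
mallet call 0.65 [230. 221.] [763.7 -92.9  50.1]
stone call 0.57 [201. 394.] [662.4 451.8  38.9]
stone call 0.78 [200. 398.] [664.1 453.9  29.5]
stone call 0.66 [358. 175.] [ 428.2 -506.2   17.1]
brush call 0.55 [351. 176.] [ 452.  -498.1   18.7]
brush call 0.65 [357. 178.] [ 431.6 -500.1    9.3]
compound_bar call 0.74 [194. 273.] [772.5 163.4  68.4]
compound_bar call 0.5 [285. 420.] [509.  476.8  32.8]
compound_bar call 0.59 [197. 271.] [767.3 160.2  71.4]
1.9
```

View pics/top0.png

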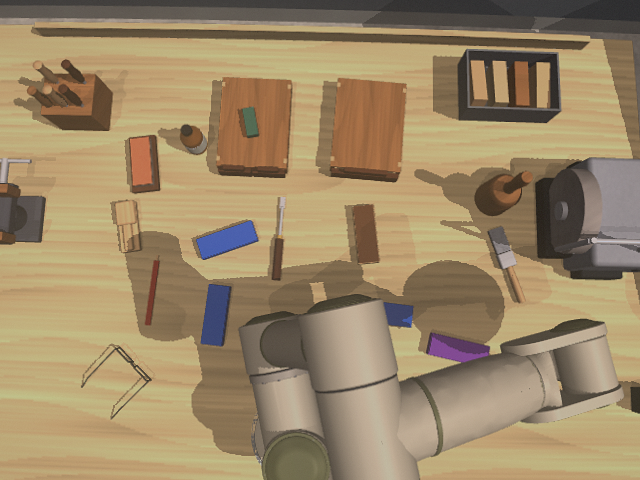

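View pics/side0.png

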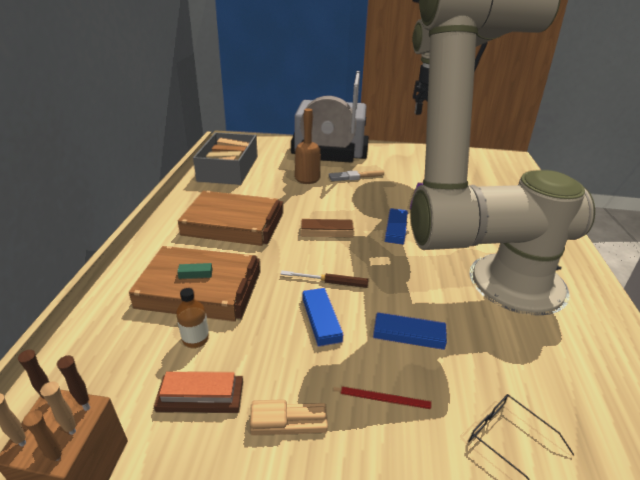

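Top view, what could be taken for the strop: the brown block at (364,234), blue blocks at (226,239), (216,315) and (399,316), and a purple one at (458,347). The brown leather one is the strop. For the chest: right (368,129) or left with the green bar (254,128). The right one is the gouge chest, because the compound bar lies on the slip-stone chest. I'll check both with a close crop and fit their outlines from depth.

Run:
```python
from h import *
np.set_printoptions(precision=3,suppress=True)
c=capture("top")
cv2.imwrite("pics/crop.png",cv2.resize(c["color"][60:290,200:430,::-1],(600,600),interpolation=cv2.INTER_CUBIC))
H,W=c["depth"].shape
T=cam2w(c)
u,v=np.meshgrid(np.arange(W),np.arange(H))
P=np.full((H,W,3),np.nan)
for i in range(60,290):
    for j in range(200,430):
        d=c["depth"][i,j]
        if d>0: P[i,j]=T[:3,3]+T[:3,:3]@(ray(c,j,i)*d)
np.save("P.npy",P)
x,y,z=P[...,0],P[...,1],P[...,2]
def fit(n,m):
    p=P[m][:,:2]; r=cv2.minAreaRect(p.astype(np.float32)); print(n,len(p),r,np.median(z[m])); print(cv2.boxPoints(r))
fit("chest",(z>43)&(z<80)&(y<-20)&(x>600))
fit("lip",(z>57)&(z<80)&(y<-20)&(x>600))
fit("slip",(z>43)&(z<60)&(y>0)&(x>600))
fit("strop",(z>20)&(z<40)&(x>400)&(x<590)&(y<-80)&(y>-230))
fit("gougeTool",(z>6)&(z<40)&(x>380)&(x<600)&(y<100)&(y>20))
```

```text
chest 6561 ((775.3614501953125, -155.12741088867188), (180.71018981933594, 259.0052185058594), 86.37413024902344) 50.85143213902347
[[ 640.404 -237.112]
 [ 898.891 -253.492]
 [ 910.319  -73.143]
 [ 651.832  -56.763]]
lip 286 ((768.2711791992188, -148.79046630859375), (171.91632080078125, 244.719970703125), 80.1864242553711) 65.24070443836592
[[ 633.051 -212.635]
 [ 874.19  -254.346]
 [ 903.492  -84.945]
 [ 662.353  -43.235]]
slip 6028 ((775.0452880859375, 160.8572998046875), (225.875244140625, 256.0133972167969), 89.02969360351562) 50.34217503879677
[[645.144  50.104]
 [901.121  45.768]
 [904.946 271.611]
 [648.969 275.946]]
strop 1191 ((502.01556396484375, -154.895751953125), (150.2639923095703, 53.32716751098633), 6.997052192687988) 28.149624641858964
[[ 424.195 -137.583]
 [ 430.691 -190.513]
 [ 579.836 -172.208]
 [ 573.34  -119.278]]
gougeTool 556 ((486.79644775390625, 60.16773986816406), (73.60885620117188, 214.07408142089844), 88.52063751220703) 18.185359500852655
[[378.845  26.139]
 [592.848  20.612]
 [594.748  94.197]
 [380.745  99.723]]
```

View pics/crop.png

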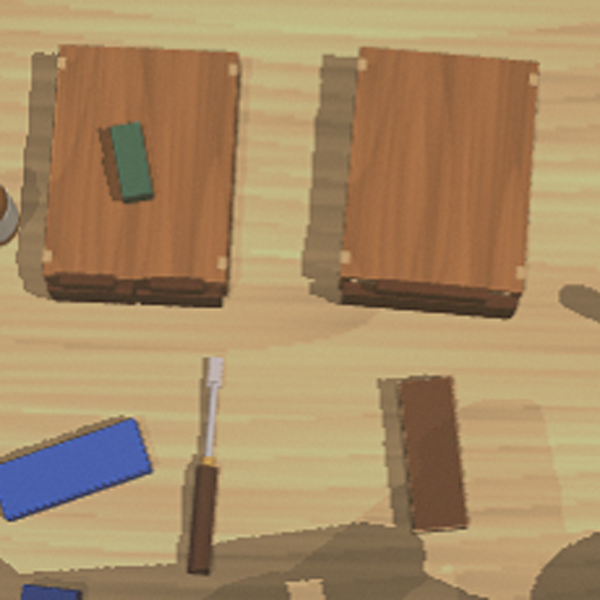

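Run:
```python
from h import *
np.set_printoptions(precision=3,suppress=True)
P=np.load("P.npy"); x,y,z=P[...,0],P[...,1],P[...,2]
def fit(n,m):
    m=cv2.morphologyEx(m.astype(np.uint8),cv2.MORPH_OPEN,np.ones((3,3)))>0
    r=cv2.minAreaRect(P[m][:,:2].astype(np.float32)); print(n,m.sum(),r)
fit("top",(z>43)&(z<57)&(y<-20)&(x>600))
m=(z>58)&(z<75)&(y<-20)&(x>600)&(x<690); p=P[m]; print(m.sum(),p.mean(0)); r=cv2.minAreaRect(p[:,:2].astype(np.float32));print("lip",r)
print("gouge tool",[ (np.nanmin(y[q]),np.nanmax(y[q])) for q in [(z>8)&(z<40)&(x>380)&(x<600)&(y<95)&(y>0)]])
s=sense(); q=s["ee_rot"]; Rm=R.from_quat([q[1],q[2],q[3],q[0]]).as_matrix(); print(s["eef_pos"],Rm)
# chest frame yaw -3.6 deg: target tool y along +/- chest x
for sg in (1,-1):
    ty=sg*np.array([np.cos(-.0633),np.sin(-.0633),0]); tz=np.array([0,0,-1.]); tx=np.cross(ty,tz)
    print(sg, R.from_matrix(Rm.T@np.c_[tx,ty,tz]).as_rotvec(), tx)
```

```text
top 6110 ((775.5013427734375, -155.13629150390625), (180.71018981933594, 258.14630126953125), 86.37413024902344)
225 [ 654.8   -148.099   66.134]
lip ((667.360107421875, -144.63482666015625), (114.34654235839844, 37.947959899902344), 86.50682067871094)
gouge tool [(np.float64(27.32917936836305), np.float64(80.95722009860071))]
[ 232.026 -470.953  231.287] [[ 0.897  0.442  0.   ]
 [ 0.442 -0.897  0.   ]
 [ 0.    -0.    -1.   ]]
1 [ 0.   -0.   -1.05] [0.063 0.998 0.   ]
-1 [-0.    -0.     2.092] [-0.063 -0.998 -0.   ]
```

```bash
python3 -m jog '[{"tx":38,"ty":-21,"jaw":-1},{"tx":38,"ty":-21,"jaw":-1},{"tx":38,"ty":-21,"jaw":-1},{"tx":38,"ty":-21,"jaw":-1},{"tx":38,"ty":-21,"jaw":-1}]' && python3 -m jog '[{"tx":38,"ty":-21,"jaw":-1},{"tx":38,"ty":-21,"jaw":-1},{"tx":38,"ty":-21,"jaw":-1},{"tx":38,"ty":-21,"jaw":-1},{"tx":38,"ty":-21,"jaw":-1}]' && python3 -m jog '[{"az":-0.17,"jaw":-1},{"az":-0.17,"jaw":-1},{"az":-0.17,"jaw":-1},{"az":-0.17,"jaw":-1},{"az":-0.17,"jaw":-1}]' && python3 -m jog '[{"az":-0.1,"jaw":-1},{"az":-0.1,"jaw":-1},{"jaw":-1}]'
```

```text
schema error: expected keys tx, ty, tz, ax, ay, az, jaw
```

All the keys are required.

```bash
python3 -m jog '[{"tx":38,"ty":-21,"tz":0,"ax":0,"ay":0,"az":0,"jaw":-1},{"tx":38,"ty":-21,"tz":0,"ax":0,"ay":0,"az":0,"jaw":-1},{"tx":38,"ty":-21,"tz":0,"ax":0,"ay":0,"az":0,"jaw":-1},{"tx":38,"ty":-21,"tz":0,"ax":0,"ay":0,"az":0,"jaw":-1},{"tx":38,"ty":-21,"tz":0,"ax":0,"ay":0,"az":0,"jaw":-1}]' && python3 -m jog '[{"tx":38,"ty":-21,"tz":0,"ax":0,"ay":0,"az":0,"jaw":-1},{"tx":38,"ty":-21,"tz":0,"ax":0,"ay":0,"az":0,"jaw":-1},{"tx":38,"ty":-21,"tz":0,"ax":0,"ay":0,"az":0,"jaw":-1},{"tx":38,"ty":-21,"tz":0,"ax":0,"ay":0,"az":0,"jaw":-1},{"tx":38,"ty":-21,"tz":0,"ax":0,"ay":0,"az":0,"jaw":-1}]' && python3 -m jog '[{"tx":0,"ty":0,"tz":0,"ax":0,"ay":0,"az":-0.17,"jaw":-1},{"tx":0,"ty":0,"tz":0,"ax":0,"ay":0,"az":-0.17,"jaw":-1},{"tx":0,"ty":0,"tz":0,"ax":0,"ay":0,"az":-0.17,"jaw":-1},{"tx":0,"ty":0,"tz":0,"ax":0,"ay":0,"az":-0.17,"jaw":-1},{"tx":0,"ty":0,"tz":0,"ax":0,"ay":0,"az":-0.17,"jaw":-1}]' && python3 -m jog '[{"tx":0,"ty":0,"tz":0,"ax":0,"ay":0,"az":-0.1,"jaw":-1},{"tx":0,"ty":0,"tz":0,"ax":0,"ay":0,"az":-0.1,"jaw":-1},{"tx":0,"ty":0,"tz":0,"ax":0,"ay":0,"az":0,"jaw":-1}]'
cat > st.py <<'E'
from h import *
np.set_printoptions(precision=3,suppress=True)
s=sense(); q=s["ee_rot"]; Rm=R.from_quat([q[1],q[2],q[3],q[0]]).as_matrix()
print(s["time_s"],np.array(s["eef_pos"]),np.array(s["joints"]),np.array(s["force"]),s["grip_width"]); print(Rm)
E
python3 st.py
```

```text
time_s: 2.58
eef_pos: [356.7, -291.6, 231.4]
ee_rot: [0.0, 0.974, 0.227, 0.0]
force: [-0.1, -0.6, 0.0]
grip_width: 0.999
grip_force: 0.0
time_s: 3.2
eef_pos: [480.8, -113.3, 231.4]
ee_rot: [0.0, 0.974, 0.227, 0.0]
force: [-0.4, 0.1, -0.0]
grip_width: 0.999
grip_force: 0.0
time_s: 3.82
eef_pos: [480.1, -114.6, 231.3]
ee_rot: [0.0, 0.792, 0.611, 0.0]
force: [-0.5, 0.4, 0.2]
grip_width: 0.999
grip_force: 0.0
time_s: 4.2
eef_pos: [480.1, -114.6, 231.3]
ee_rot: [0.0, 0.729, 0.684, 0.0]
force: [0.3, -0.1, -0.0]
grip_width: 1.0
grip_force: 0.0
4.2 [ 480.082 -114.638  231.317] [-0.472  0.244  1.589 -0.     1.309 -0.408] [ 0.258 -0.097 -0.03 ] 1.0004226599875707
[[ 0.064  0.998  0.   ]
 [ 0.998 -0.064 -0.   ]
 [-0.     0.    -1.   ]]
```

```bash
python3 -m jog '[{"tx":44,"ty":20,"tz":0,"ax":0,"ay":0,"az":0,"jaw":-1},{"tx":0,"ty":0,"tz":45,"ax":0,"ay":0,"az":0,"jaw":-1},{"tx":0,"ty":0,"tz":45,"ax":0,"ay":0,"az":0,"jaw":-1},{"tx":0,"ty":0,"tz":45,"ax":0,"ay":0,"az":0,"jaw":-1},{"tx":0,"ty":0,"tz":45,"ax":0,"ay":0,"az":0,"jaw":-1}]' && python3 -m jog '[{"tx":0,"ty":0,"tz":25,"ax":0,"ay":0,"az":0,"jaw":-1},{"tx":0,"ty":0,"tz":12,"ax":0,"ay":0,"az":0,"jaw":-1},{"tx":0,"ty":0,"tz":8,"ax":0,"ay":0,"az":0,"jaw":-1},{"tx":0,"ty":0,"tz":0,"ax":0,"ay":0,"az":0,"jaw":-1}]'
python3 - <<'E'
from h import *
c=capture("side"); cv2.imwrite("pics/s1.png",cv2.resize(c["color"][130:350,200:480,::-1],(700,550)))
E
```

```text
time_s: 4.82
eef_pos: [502.8, -71.9, 50.0]
ee_rot: [0.0, 0.73, 0.684, 0.0]
force: [0.8, -0.8, -0.7]
grip_width: 1.003
grip_force: 0.0
time_s: 5.32
eef_pos: [503.0, -72.1, 6.6]
ee_rot: [0.0, 0.729, 0.684, 0.0]
force: [-0.1, 0.1, -0.0]
grip_width: 1.003
grip_force: 0.0
```

View pics/s1.png

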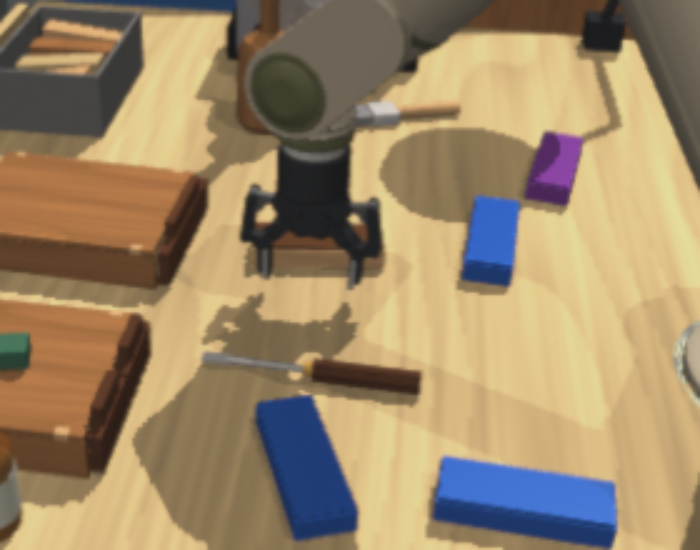

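Both fingertips stand left of the brown strop, at crop (265,270) and (352,280), inside its length, with the gouge clear behind them. I'll lower slightly and push.

```bash
python3 -m jog '[{"tx":0,"ty":0,"tz":6,"ax":0,"ay":0,"az":0,"jaw":-1},{"tx":-14,"ty":0,"tz":0,"ax":0,"ay":0,"az":0,"jaw":-1},{"tx":-14,"ty":0,"tz":0,"ax":0,"ay":0,"az":0,"jaw":-1},{"tx":-10,"ty":0,"tz":0,"ax":0,"ay":0,"az":0,"jaw":-1},{"tx":-10,"ty":0,"tz":0,"ax":0,"ay":0,"az":0,"jaw":-1}]' && python3 -m jog '[{"tx":-12,"ty":0,"tz":0,"ax":0,"ay":0,"az":0,"jaw":-1},{"tx":-12,"ty":0,"tz":0,"ax":0,"ay":0,"az":0,"jaw":-1},{"tx":-12,"ty":0,"tz":0,"ax":0,"ay":0,"az":0,"jaw":-1},{"tx":-12,"ty":0,"tz":0,"ax":0,"ay":0,"az":0,"jaw":-1},{"tx":-12,"ty":0,"tz":0,"ax":0,"ay":0,"az":0,"jaw":-1}]'
cat > strop.py <<'E'
from h import *
import sys
np.set_printoptions(precision=1,suppress=True)
c=capture("top")
u,v=np.meshgrid(np.arange(640),np.arange(480)); P=np.full((480,640,3),np.nan)
T=cam2w(c)
for i in range(60,290):
    for j in range(300,470):
        d=c["depth"][i,j]
        if d>0: P[i,j]=T[:3,3]+T[:3,:3]@(ray(c,j,i)*d)
x,y,z=[P[...,k] for k in range(3)]
m=(z>18)&(z<35)&(x>400)&(x<590)&(y<-120)&(y>-400)
m=cv2.morphologyEx(m.astype(np.uint8),cv2.MORPH_OPEN,np.ones((3,3)))>0
r=cv2.minAreaRect(P[m][:,:2].astype(np.float32)); print("strop",m.sum(),r)
cx,cy=r[0]; print("strop chest y",(cx-781)*.063+(cy+155.4)*.998)
m=(z>60)&(z<72)&(y<-60)&(y>-230)&(x>450)&(x<700)
print("lip",m.sum(),P[m].mean(0), np.median(x[m]))
if len(sys.argv)>1: cv2.imwrite(sys.argv[1],cv2.resize(c["color"][60:360,200:500,::-1],(600,600)))
E
python3 strop.py pics/t2.png
```

```text
time_s: 6.0
eef_pos: [499.9, -120.7, 0.5]
ee_rot: [0.0, 0.729, 0.684, 0.0]
force: [1.2, 2.5, 0.0]
grip_width: 1.001
grip_force: 1.3
time_s: 6.62
eef_pos: [495.8, -180.1, 0.4]
ee_rot: [-0.0, 0.729, 0.684, 0.0]
force: [0.9, 5.7, 4.8]
grip_width: 0.999
grip_force: 2.7
strop 0 ((0.0, 0.0), (0.0, 0.0), 0.0)
strop chest y 105.8862
lip 210 [ 654.9 -147.4   65.9] 654.6077821180993
```

View pics/t2.png

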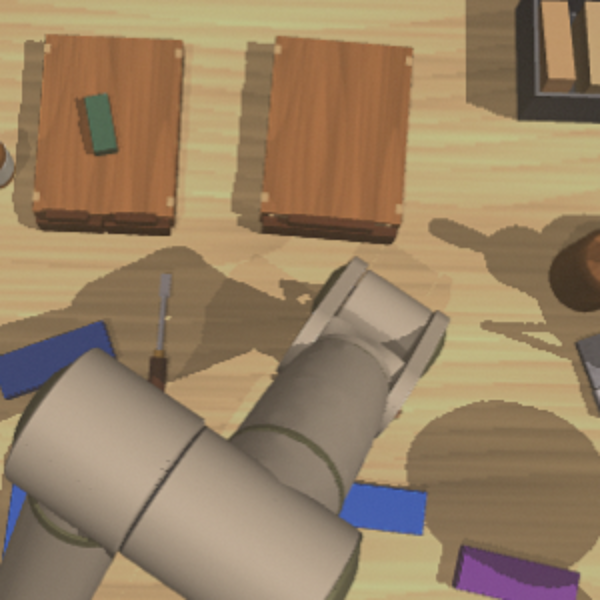

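The arm hides the strop in this view. The forces (about 6 N) fit a sliding block, so I'll continue and then back off to look.

```bash
python3 -m jog '[{"tx":-12,"ty":0,"tz":0,"ax":0,"ay":0,"az":0,"jaw":-1},{"tx":-12,"ty":0,"tz":0,"ax":0,"ay":0,"az":0,"jaw":-1},{"tx":-12,"ty":0,"tz":0,"ax":0,"ay":0,"az":0,"jaw":-1},{"tx":-12,"ty":0,"tz":0,"ax":0,"ay":0,"az":0,"jaw":-1},{"tx":-10,"ty":0,"tz":0,"ax":0,"ay":0,"az":0,"jaw":-1}]' && python3 -m jog '[{"tx":-10,"ty":0,"tz":0,"ax":0,"ay":0,"az":0,"jaw":-1},{"tx":-6,"ty":0,"tz":0,"ax":0,"ay":0,"az":0,"jaw":-1},{"tx":0,"ty":0,"tz":0,"ax":0,"ay":0,"az":0,"jaw":-1},{"tx":12,"ty":0,"tz":0,"ax":0,"ay":0,"az":0,"jaw":-1},{"tx":30,"ty":0,"tz":0,"ax":0,"ay":0,"az":0,"jaw":-1}]' && python3 -m jog '[{"tx":30,"ty":0,"tz":-30,"ax":0,"ay":0,"az":0,"jaw":1},{"tx":30,"ty":0,"tz":-40,"ax":0,"ay":0,"az":0,"jaw":1},{"tx":0,"ty":0,"tz":-40,"ax":0,"ay":0,"az":0,"jaw":1},{"tx":0,"ty":0,"tz":0,"ax":0,"ay":0,"az":0,"jaw":1}]' ; python3 strop.py
python3 - <<'E'
from h import *
c=capture("side"); cv2.imwrite("pics/s2.png",cv2.resize(c["color"][130:350,200:480,::-1],(700,550)))
E
```

```text
time_s: 7.3
eef_pos: [492.1, -237.7, 0.3]
ee_rot: [-0.001, 0.729, 0.684, 0.0]
force: [-0.2, 5.8, 3.3]
grip_width: 1.006
grip_force: 2.8
time_s: 7.92
eef_pos: [493.9, -211.3, 0.2]
ee_rot: [0.0, 0.729, 0.684, -0.0]
force: [0.2, -0.2, 0.0]
grip_width: 0.998
grip_force: 0.0
time_s: 8.43
eef_pos: [499.0, -151.5, 112.8]
ee_rot: [0.003, 0.729, 0.685, 0.001]
force: [0.2, -0.0, -0.3]
grip_width: 0.144
grip_force: 0.0
strop 1106 ((486.7464599609375, -293.48651123046875), (56.963462829589844, 150.46726989746094), 86.65862274169922)
strop chest y -156.34831123046874
lip 216 [ 654.7 -148.1   66. ] 654.8266724218954
```

View pics/s2.png

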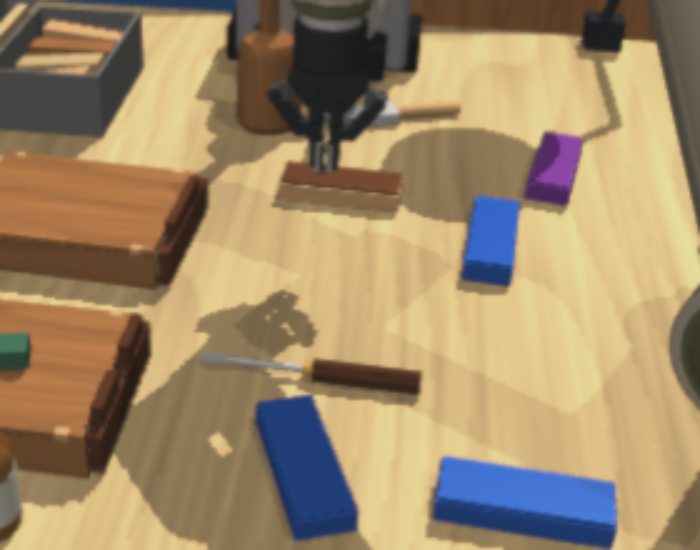

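The strop lies flat and aligned at chest y ≈ -156 mm, at crop (340,190). Next I'll move over the chest top behind the lip.

```bash
python3 -m jog '[{"tx":2,"ty":37,"tz":0,"ax":0,"ay":0,"az":0,"jaw":1},{"tx":3,"ty":37,"tz":0,"ax":0,"ay":0,"az":0,"jaw":1},{"tx":3,"ty":37,"tz":0,"ax":0,"ay":0,"az":0,"jaw":1},{"tx":3,"ty":38,"tz":0,"ax":0,"ay":0,"az":0,"jaw":1},{"tx":3,"ty":38,"tz":0,"ax":0,"ay":0,"az":0,"jaw":1}]' && python3 -m jog '[{"tx":0,"ty":0,"tz":0,"ax":0,"ay":0,"az":0,"jaw":1},{"tx":0,"ty":0,"tz":20,"ax":0,"ay":0,"az":0,"jaw":1},{"tx":0,"ty":0,"tz":20,"ax":0,"ay":0,"az":0,"jaw":1},{"tx":0,"ty":0,"tz":8,"ax":0,"ay":0,"az":0,"jaw":1},{"tx":0,"ty":0,"tz":8,"ax":0,"ay":0,"az":0,"jaw":1}]'; python3 st.py;  python3 - <<'E'
from h import *
c=capture("side"); cv2.imwrite("pics/s3.png",cv2.resize(c["color"][120:300,170:400,::-1],(766,600),interpolation=cv2.INTER_CUBIC))
E
```

```text
time_s: 9.15
eef_pos: [685.8, -149.3, 108.0]
ee_rot: [-0.001, 0.729, 0.684, -0.001]
force: [-0.1, 0.0, 0.3]
grip_width: -0.001
grip_force: 0.0
time_s: 9.78
eef_pos: [685.2, -149.7, 54.0]
ee_rot: [0.0, 0.729, 0.684, 0.0]
force: [0.5, -0.2, -0.3]
grip_width: 0.001
grip_force: 0.0
9.775 [ 685.185 -149.707   53.99 ] [-0.382  0.864  1.069 -0.     1.209 -0.319] [ 0.473 -0.157 -0.26 ] 0.0011518426632316392
[[ 0.063  0.998  0.   ]
 [ 0.998 -0.063 -0.   ]
 [-0.     0.    -1.   ]]
```

View pics/s3.png

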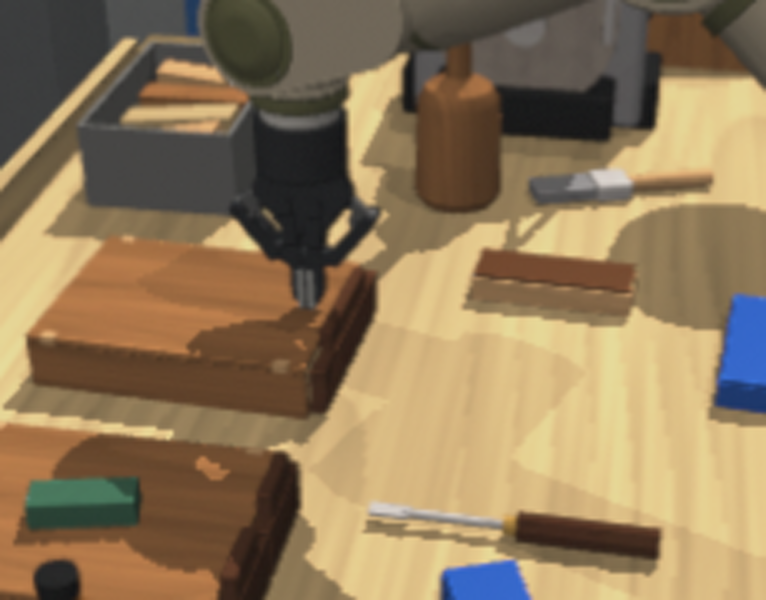

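The shut fingertips stand on the chest side of the lip, at crop (305,300), with no contact force. Drawing now.

```bash
python3 -m jog '[{"tx":0,"ty":-5,"tz":0,"ax":0,"ay":0,"az":0,"jaw":1},{"tx":0,"ty":-5,"tz":0,"ax":0,"ay":0,"az":0,"jaw":1},{"tx":0,"ty":-5,"tz":0,"ax":0,"ay":0,"az":0,"jaw":1},{"tx":0,"ty":-5,"tz":0,"ax":0,"ay":0,"az":0,"jaw":1},{"tx":0,"ty":-5,"tz":0,"ax":0,"ay":0,"az":0,"jaw":1}]' && python3 -m jog '[{"tx":0,"ty":-8,"tz":0,"ax":0,"ay":0,"az":0,"jaw":1},{"tx":0,"ty":-8,"tz":0,"ax":0,"ay":0,"az":0,"jaw":1},{"tx":0,"ty":-8,"tz":0,"ax":0,"ay":0,"az":0,"jaw":1},{"tx":0,"ty":-8,"tz":0,"ax":0,"ay":0,"az":0,"jaw":1},{"tx":0,"ty":-8,"tz":0,"ax":0,"ay":0,"az":0,"jaw":1}]'; python3 strop.py
```

```text
time_s: 10.45
eef_pos: [660.3, -148.1, 54.8]
ee_rot: [0.0, 0.729, 0.684, 0.0]
force: [2.4, -0.3, 2.3]
grip_width: -0.001
grip_force: 1.4
time_s: 11.08
eef_pos: [620.0, -145.5, 54.5]
ee_rot: [0.0, 0.729, 0.684, 0.0]
force: [3.2, 1.1, 5.3]
grip_width: -0.002
grip_force: 2.0
strop 1232 ((487.343017578125, -294.1086730957031), (56.095890045166016, 150.20277404785156), 86.53461456298828)
strop chest y -156.93164564208982
lip 0 [nan nan nan] nanstrop.py:17: RuntimeWarning: Mean of empty slice.
  print("lip",m.sum(),P[m].mean(0), np.median(x[m]))
  ret = um.true_divide(
  return _methods._mean(a, axis=axis, dtype=dtype,
  ret = ret.dtype.type(ret / rcount)
```

```bash
python3 -m jog '[{"tx":0,"ty":-8,"tz":0,"ax":0,"ay":0,"az":0,"jaw":1},{"tx":0,"ty":-8,"tz":0,"ax":0,"ay":0,"az":0,"jaw":1},{"tx":0,"ty":-8,"tz":0,"ax":0,"ay":0,"az":0,"jaw":1},{"tx":0,"ty":-8,"tz":0,"ax":0,"ay":0,"az":0,"jaw":1},{"tx":0,"ty":-8,"tz":0,"ax":0,"ay":0,"az":0,"jaw":1}]' && python3 -m jog '[{"tx":0,"ty":-8,"tz":0,"ax":0,"ay":0,"az":0,"jaw":1},{"tx":0,"ty":-8,"tz":0,"ax":0,"ay":0,"az":0,"jaw":1},{"tx":0,"ty":-6,"tz":0,"ax":0,"ay":0,"az":0,"jaw":1},{"tx":0,"ty":-4,"tz":0,"ax":0,"ay":0,"az":0,"jaw":1}]'; python3 strop.py 2>/dev/null;  python3 - <<'E'
from h import *
c=capture("side"); cv2.imwrite("pics/s4.png",cv2.resize(c["color"][120:300,170:400,::-1],(766,600),interpolation=cv2.INTER_CUBIC))
for r in place_of("gouge_lip","side")[:2]: print(r, at_z(c,*r["centre"],66))
E
```

```text
time_s: 11.75
eef_pos: [579.8, -142.9, 54.1]
ee_rot: [-0.0, 0.729, 0.684, -0.0]
force: [2.7, -0.5, -1.1]
grip_width: -0.001
grip_force: 1.2
time_s: 12.25
eef_pos: [554.2, -141.3, 54.3]
ee_rot: [-0.0, 0.729, 0.684, -0.0]
force: [2.2, 1.0, -1.6]
grip_width: -0.002
grip_force: 1.1
strop 1247 ((486.6119384765625, -293.6676330566406), (56.2265510559082, 150.58663940429688), 86.17202758789062)
strop chest y -156.5375456665039
lip 1 [ 690.9 -117.4   61.1] 690.933909460621
{'centre': [314.5, 213.5], 'conf': 0.89} [ 537.28556321 -141.28822709   66.        ]
```

View pics/s4.png

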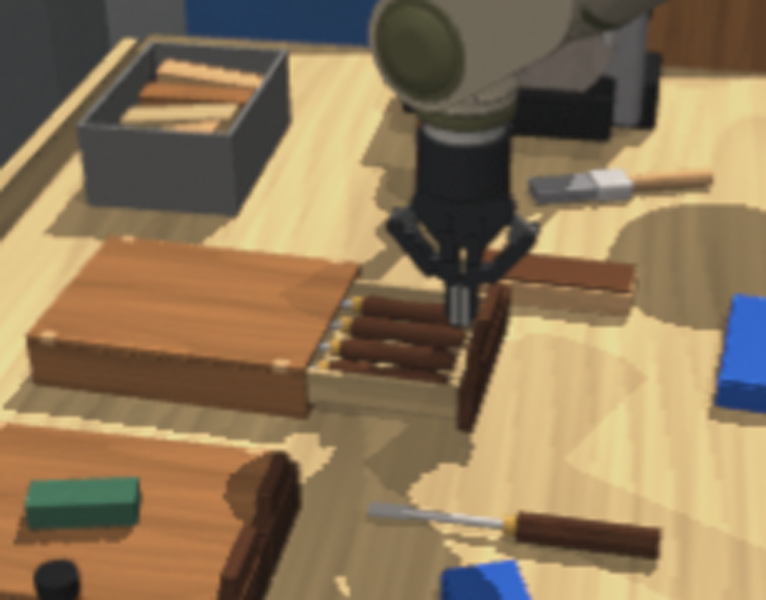

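The drawer is nearly out and clear of the strop. I'll go on in small rows until the force rises at the stop.

```bash
python3 -m jog '[{"tx":0,"ty":-3,"tz":0,"ax":0,"ay":0,"az":0,"jaw":1},{"tx":0,"ty":-3,"tz":0,"ax":0,"ay":0,"az":0,"jaw":1},{"tx":0,"ty":-3,"tz":0,"ax":0,"ay":0,"az":0,"jaw":1}]'; python3 -m jog '[{"tx":0,"ty":-2,"tz":0,"ax":0,"ay":0,"az":0,"jaw":1},{"tx":0,"ty":0,"tz":0,"ax":0,"ay":0,"az":0,"jaw":1}]'
```

```text
time_s: 12.78
eef_pos: [546.9, -141.1, 54.8]
ee_rot: [0.002, 0.729, 0.684, 0.001]
force: [15.0, 0.1, -4.1]
grip_width: 0.002
grip_force: 6.0
time_s: 13.02
eef_pos: [546.6, -141.2, 55.3]
ee_rot: [0.004, 0.729, 0.684, 0.003]
force: [17.5, -0.2, -5.9]
grip_width: 0.001
grip_force: 6.9
```

The force rose to 17 N with the tool stalled, so the drawer is at its stop. Backing off and rising.

```bash
python3 -m jog '[{"tx":0,"ty":8,"tz":0,"ax":0,"ay":0,"az":0,"jaw":1},{"tx":0,"ty":8,"tz":0,"ax":0,"ay":0,"az":0,"jaw":1},{"tx":0,"ty":0,"tz":-20,"ax":0,"ay":0,"az":0,"jaw":1},{"tx":0,"ty":0,"tz":-40,"ax":0,"ay":0,"az":0,"jaw":1},{"tx":0,"ty":0,"tz":-50,"ax":0,"ay":0,"az":0,"jaw":1}]' && python3 -m jog '[{"tx":0,"ty":25,"tz":-30,"ax":0,"ay":0,"az":0,"jaw":1},{"tx":0,"ty":40,"tz":0,"ax":0,"ay":0,"az":0,"jaw":1},{"tx":0,"ty":40,"tz":0,"ax":0,"ay":0,"az":0,"jaw":1},{"tx":0,"ty":0,"tz":0,"ax":0,"ay":0,"az":0,"jaw":1}]'; python3 strop.py 2>/dev/null;  python3 - <<'E'
from h import *
c=capture("side"); cv2.imwrite("pics/s5.png",c["color"][:,:,::-1])
for r in place_of("gouge_lip","side")[:1]: print(r, at_z(c,*r["centre"],66))
E
```

```text
time_s: 13.65
eef_pos: [558.9, -141.5, 164.7]
ee_rot: [-0.001, 0.729, 0.684, -0.001]
force: [0.0, -0.4, 0.4]
grip_width: -0.003
grip_force: 0.0
time_s: 14.15
eef_pos: [665.4, -148.1, 192.4]
ee_rot: [-0.001, 0.729, 0.685, -0.0]
force: [0.2, 0.3, 0.6]
grip_width: 0.002
grip_force: 0.0
strop 1246 ((486.64617919921875, -293.47052001953125), (56.47625732421875, 150.9019317626953), 86.31147003173828)
strop chest y -156.3386696899414
lip 57 [ 525.1 -178.7   65.6] 525.0214879043508
{'centre': [317.4, 211.7], 'conf': 0.77} [ 530.50721508 -152.2880516    66.        ]
```

View pics/s5.png

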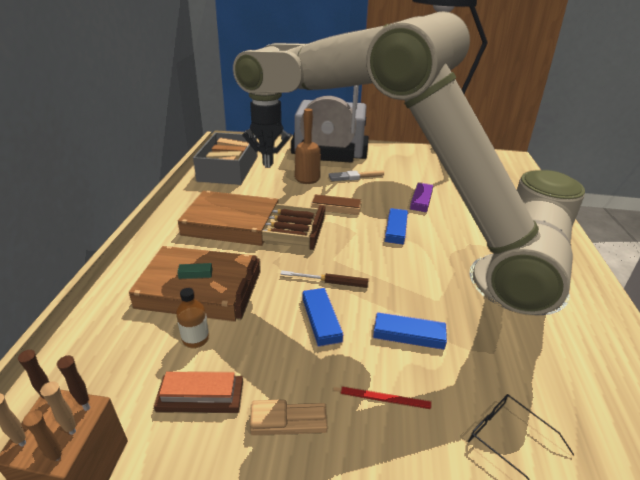

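The drawer is out at (295,225), the strop is beside it at (337,203), the other chest is shut and the hand is clear. The lip moved about 128–130 mm.

```bash
python3 -c "
from rig import finish_job; print(finish_job())"
```

```text
the job is handed in; nothing more can be done
None
```

The job is handed in: the strop block is pushed aside, about 156 mm right of the drawer's centre line and flat, the gouge drawer is drawn out to its stop without touching the block, and the hand is clear; the judge returned no verdict.

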